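Earth test: clip on the tab, hold the sprung test dial

ROBOT

A 7-joint arm with a two-finger parallel gripper is mounted at the origin on a cart in front of the work surface, level with it; the furniture and walls round the work are solid. World frame = base frame: x ahead of the robot, y to its left, z up, the work surface at z = 0. Lengths are in m, angles in rad, forces in N, time in s.
With the tool pointing down it reaches from about 0.425 to 0.925 m from the base axis. Payload 6.8 kg.
Tool frame: the origin (TCP) lies between the finger pads; the fingertips stand finger_overhang ahead of it and the grasp point (between the pads) lies 6 mm ahead of it (finger_overhang is the distance from the TCP to the fingertips, in m); z points along the fingers, y is the line along which they close (so a half turn about z gives the same grasp; the last joint's range is limited). The gripper opens to 85 mm and grips with 20 to 120 N. Pads are 22 mm wide; open, the fingers measure 114 mm over their backs; the gripper's body (76 mm by 85 mm) begins 54 mm behind the grasp point. The pads swing forward as they close: fully open they stand 13 mm farther back than shut.
Start: joints at [1.093, 0.477, 0.022, 1.555, -0.011, 1.109, -0.083], TCP at [0.244, -0.629, 0.256] pointing down, gripper open.
Joint ranges: [-2.96, 2.96], [-0.34, 2.1], [-1.41, 1.46], [0.24, 2.44], [-1.37, 4.51], [0.17, 1.92], [-2.96, 2.96]. Speed limits (rad/s): [2.39, 2.39, 3.14, 3.14, 3.14, 3.14, 3.14].

INTERFACE

Orientations are given as a unit quaternion [w, x, y, z].
In Python, from station import * gives the robot as it stands.
- The arm moves only by the tool drive_tool, never from a script. Its argument "increments" is a list of rows, each an object of numbers: "claw": the finger opening in m, from 0 to 0.0854; "dx", "dy", "dz": the shift along the tool's x, y, z in m; "wx", "wy", "wz": the turn, a rotation vector about the tool's x, y, z in degrees. A call has 1 to 20 rows; each row shifts and turns the commanded pose from where the row before left it, along the tool's axes as they then stand; what a row does not reach is not made up. A row lasts 1/8 s, in which the tool goes at most 62.5 mm and 10.7 degrees, less where a joint would pass 70% of its speed; a pose out of reach is approached as far as the arm can. A call with a gripper value outside its range is refused whole. The fingers move at their own pace and stop on an object; "newtons" is the grip in N (left out, the last holds). Time passes only in rows, so rows that do not move let the fingers close. It gives the time, the measured TCP pose, the force, the opening and the grip force at its end, in the units of the state.
- get_obs(): the state, without advancing time (a new reading comes with each control period).
- read_camera(name): name is "scene" or "top"; returns (picture, depth): 420x560x3 uint8, red, green, blue; 420x560 float32, m along the optical axis (not along the pixel's ray), 0 where there is no reading.
- calibration(name): a dict with "intrinsics" (3x3 intrinsics, pixels), "R" (3x3) and "t" (3): a world point X has camera coordinates R X + t. Camera axes: x right, y down, z forward; pixel columns grow to the right and rows downward; lengths in m; the calibration is good to about 2 mm. A picture is of the moment at which its call begins. calibration takes no time and is no camera call.
- hand_in(): hands the job in; it is judged then, once.
The state is a dict: "t": time; "q": joint angles; "joint_vel": joint speeds; "joint_torque": joint torques, N m; "eef_pos": TCP position; "tool_rot": TCP orientation; "contact_force": force on the tool from outside, world axes, zero at the start; "torque": the same for the moment, N m; "gripper_width": opening from 0.0 (shut) to 1.0 (fully open); "grasp_force": force on a finger pad.
Only numpy, scipy, OpenCV 4.12 (cv2) and the standard library are available. Lean on these libraries where they do the work, as an engineer would, in place of code of your own. Each camera call takes 0.05 s, during which the arm holds its last target. There are 200 camera calls.

TASK

Squeeze the green spring clip open, bring its jaws straight over the free edge of the upright brass earth tab and let go, so that it bites the tab from both sides. Then turn the red-pegged dial on the blue tester clockwise past its two click positions to the third position at its stop, and keep holding it there against its spring: the program finishes while still holding the dial, with the clip still on the tab. Leave the other things on the bench where they are.

Things in the scene. Friction and masses are not known exactly. Their poses are not given: they have to be found in the camera images.
- test_clip: Green spring clip like a clothes peg lying on its side, copper jaws, 80 g. Origin at the hinge pin, on the underside. x to the jaws, y to its left half, z up; symmetric about x when shut, as at the start. Handles run back to x = -62 mm, 26 mm tall. Jaws from 4 to 22 mm above the underside, slot open from x = 10 mm to the tips at 36 mm. The frame is fixed to the left half.
- clip_grip (a point): Point midway between the handles where they are squeezed, 42 mm behind the pin, 13 mm above the underside (true while shut). Handles measure 48 mm over their backs here, 56 mm at the ends; about 9 N squeezes them to the stop, where their outer faces are parallel, 26 mm apart, and the jaw tips 18 mm apart.
- jaw_left (a point): Tip of the left jaw's inner face, 35 mm ahead of the pin, half-way up the jaw.
- jaw_right (a point): Tip of the right jaw's inner face, 35 mm ahead of the pin, half-way up the jaw.
- clip_arm (a joint): Opening angle between the clip's halves: 0 shut (as at the start), 0.5 rad squeezed to the stop, about 0.17 when biting the tab. A spring shuts it. Each half turns by half of it from the clip's midline.
- earth_terminal: Fixed earth terminal: grey foot (50 x 56 x 22 mm) with an upright brass tab, 6 mm thick, standing out 37 mm from the foot towards -x of this frame (roughly towards the robot). Origin on the bench in the tab's mid-plane; x points from the tab's free edge to the foot, y across the tab's thickness, z up. The clip goes on along +x.
- tab_edge (a point): Middle of the tab's free upright edge, 30 mm above the bench, 30 mm on the -x side of the terminal's origin. The edge spans 12 to 48 mm above the bench. Axes as the terminal's.
- tester: Fixed blue tester box, 110 x 100 mm and 32 mm high, with a black dial on its top. Origin on the bench, 20 mm behind the box's centre (box from x = -75 to +35 mm, y = -50 to +50 mm); x points away from the robot, roughly, z up.
- dial_axis (a point): Point on the dial's vertical turning axis, 58 mm above the bench, level with the mid-height of the peg.
- peg (a point): Centre of the dial's upright red crank peg: 12 mm thick, free from 44 to 73 mm above the bench, 48 mm from the dial axis. Off, it lies 0.5 rad to the left (+y) of the tester's x axis seen from the dial axis; turning takes it clockwise from above, round the far side, to 0.5 rad on the right.
- dial (a joint): Dial angle, clockwise from above: 0 off (black mark), clicks (yellow marks) at 0.4 and 0.8 rad where it stays by itself, third position (red mark) at the stop at 1.0 rad, from which it springs back when let go. It takes up to about 5 N pushed at the peg, 10 N with the peg gripped hard, so aim a little past the stop and watch this value.
- tape_black: Roll of black tape (57 mm), bystander: leave it.
- solder_spool: Small spool (50 mm), bystander: leave it.
- terminal_strip: White connector strip (98 mm), bystander: leave it.
- screwdriver: Red screwdriver (166 mm), bystander: leave it.
Mind the look-alikes: they are no part of the job. Of the things that look like the test_clip, the larger one is meant.

How it is judged:
By the outcome, as a careful person would: the job done as asked, in the order asked, and still so for the second after the job is handed in, while the arm keeps its last pose, push and grip.
It also fails if it takes over 54 s, if anything falls off the work surface, if the arm or the gripper's body presses on something with over 40 N, if the wrist force passes 120 N, or if a joint passes its speed limit or range.

## Working session

There is one attempt and no reset: what is moved stays moved. The work goes in short steps, Python scripts to look and compute and a tool call to move; the robot and the scene stay as the last step left them, time stands still between calls to the robot, and variables do not carry over. Pictures are saved under pics/ and viewed, at most 10 in all, crops included, and the job is handed in when it is done.

Besides the shell and the picture viewer there is one more tool, called after "Request:" as name(argument=value, ...) on one line, values as JSON. drive_tool: Moves the arm, as the interface text tells. Its arguments: {"type":"object","properties":{"increments":{"type":"array","items":{"type":"object","properties":{"claw":{"type":"number"},"dx":{"type":"number"},"dy":{"type":"number"},"dz":{"type":"number"},"wx":{"type":"number"},"wy":{"type":"number"},"wz":{"type":"number"}}}},"newtons":{"type":"number"}},"required":["increments"]}

```bash
mkdir -p pics; ls; cat > h.py <<'E'
from station import *
import numpy as np, cv2
def snap(n,f=None):
    p,d=read_camera(n)
    if f: cv2.imwrite(f,cv2.cvtColor(p,cv2.COLOR_RGB2BGR)); np.savez(f+'.npz',d=d,p=p)
    return p,d
def ray(n,u,v):
    c=calibration(n);K=np.array(c['intrinsics']);R=np.array(c['R']);t=np.array(c['t'])
    return -R.T@t, R.T@np.linalg.inv(K)@np.array([u,v,1.])
def atz(n,u,v,z):
    o,r=ray(n,u,v); return o+r*(z-o[2])/r[2]
def atd(n,u,v,d):
    o,r=ray(n,u,v); return o+r*d[int(round(v)),int(round(u))]
E
python3 - <<'E'
from h import *
a,_=snap('top','pics/t0.png');b,_=snap('scene','pics/s0.png')
print(get_obs()); c=calibration('top');print(c)
E
```

```text
pics
{'t': 0.1, 'q': array([ 1.09287682,  0.47771249,  0.02235729,  1.55635359, -0.01150021,
        1.10931293, -0.08315188]), 'joint_vel': array([ 0.00110932, -0.00080571,  0.00150423, -0.00351863, -0.00052436,
        0.00017149, -0.00033807]), 'joint_torque': array([ 5.04705604e-03, -5.97755706e+01,  1.61326747e+00, -2.81954885e+01,
        1.26316704e-02,  4.99196729e-03, -1.41618834e-06]), 'eef_pos': array([ 0.24378057, -0.62890702,  0.25542609]), 'tool_rot': array([-8.00772144e-04,  9.82956643e-01,  1.83835664e-01, -2.14439391e-04]), 'contact_force': array([-0.25744859,  1.48645443, -0.67991958]), 'torque': array([ 0.077266  , -0.00978667,  0.00305177]), 'grasp_force': 0.0, 'gripper_width': 1.0023517060300091}
{'intrinsics': array([[423.9123418 ,   0.        , 279.1094886 ],
       [  0.        , 423.9123418 , 214.54840979],
       [  0.        ,   0.        ,   1.        ]]), 'R': array([[ 0.02644356, -0.99957357,  0.01238616],
       [-0.99450864, -0.02756061, -0.10096031],
       [ 0.10125862, -0.00964839, -0.99481335]]), 't': array([-0.03659551,  0.60614402,  1.14906163])}
```

View pics/t0.png

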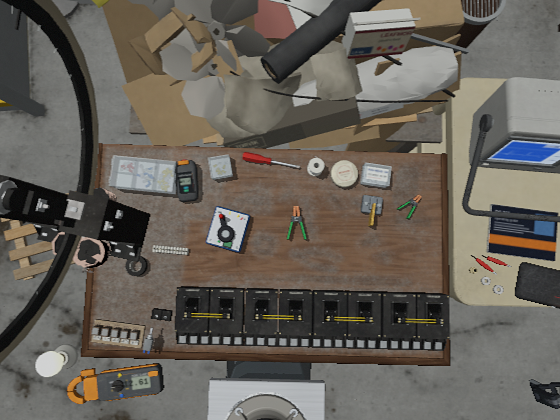

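View pics/s0.png

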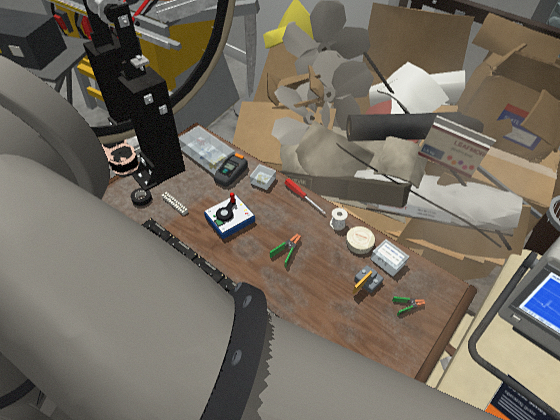

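The top view shows the larger green clip at about (296,222) with its jaws pointing up, the small look-alike clip at (410,205), the brass tab and foot at (373,208), and the tester at (228,230). The gripper is at the lower right edge. I'll enlarge these areas next.

```bash
python3 - <<'E'
from h import *
p=cv2.imread('pics/t0.png')
a=cv2.resize(p[190:260,195:265],(400,400),interpolation=cv2.INTER_CUBIC)   # tester
b=cv2.resize(p[190:260,265:335],(400,400),interpolation=cv2.INTER_CUBIC)
c=cv2.resize(p[185:235,345:445],(800,200*2)[:1]+(200*2,),interpolation=cv2.INTER_CUBIC) if 0 else cv2.resize(p[185:210+20,355:430],(333,200))
out=np.zeros((600,800,3),np.uint8); out[:400,:400]=a; out[:400,400:]=b; out[400:,:333]=c
s=cv2.imread('pics/s0.png'); out[400:,340:640]=cv2.resize(s[225:265,260:320],(300,200),interpolation=cv2.INTER_CUBIC)
cv2.imwrite('pics/c0.png',out)
z=np.load('pics/t0.png.npz'); d=z['d']; hsv=cv2.cvtColor(p,cv2.COLOR_BGR2HSV)
# world height map listing
v,u=np.mgrid[:420,:560]
K=calibration('top');M=np.array(K['R']).T
X=(np.stack([(u-279.1095)/423.912,(v-214.548)/423.912,np.ones_like(u)],-1)*d[...,None]-np.array(K['t']))@M.T
np.save('X0.npy',X)
for nm,(v0,v1,u0,u1) in dict(clip=(200,245,283,312),tab=(190,232,358,386),tester=(200,260,200,255)).items():
    Z=X[v0:v1,u0:u1,2]; print(nm,np.percentile(Z,[1,5,25,50,75,95,99]).round(4))
def reg(n,m):
    P=X[m]; print(n,len(P),P.mean(0).round(4)); 
    c=cv2.minAreaRect((P[:,:2]*1000).astype(np.float32)); print('  rect',np.round(c[0],1),np.round(c[1],1),round(c[2],1)); return P
def box(v0,v1,u0,u1): 
    m=np.zeros((420,560),bool); m[v0:v1,u0:u1]=1; return m
H,S,V=[hsv[...,i].astype(int) for i in range(3)]
g=(H>40)&(H<90)&(S>90)&(V>50); cu=(H<18)&(S>110)&(V>120)
reg('clip green',g&box(195,250,280,315)); reg('clip cu',cu&box(195,225,280,315)&(X[...,2]>.012))
reg('small green',g&box(185,225,392,430))
reg('brass',(H>15)&(H<32)&(S>120)&box(190,235,360,386)&(X[...,2]>.04))
reg('foot',box(188,222,355,390)&(abs(X[...,2]-.022)<.005))
reg('box',box(195,260,195,260)&(abs(X[...,2]-.032)<.004))
reg('peg',((H<8)|(H>172))&(S>120)&box(195,260,195,260)&(X[...,2]>.06))
E
```

```text
clip [-0.0061 -0.0046 -0.0021 -0.0001  0.0021  0.0237  0.0288]
tab [-0.006  -0.0045 -0.0018  0.0009  0.0204  0.0435  0.0497]
tester [-0.0057 -0.0039 -0.001   0.0021  0.0312  0.0422  0.0583]
clip green 102 [ 0.5656 -0.0693  0.0196]
  rect [566.  -69.7] [50.6 52.7] 1.9
clip cu 52 [ 0.6204 -0.0679  0.0202]
  rect [620.8 -67.5] [25.8 17.1] 0.9
small green 72 [ 0.6337 -0.384   0.0141]
  rect [ 636.2 -383.3] [40.4 37.1] 47.0
brass 57 [ 0.6132 -0.2781  0.0467]
  rect [ 614.1 -278.8] [ 6.7 61.5] 83.9
foot 246 [ 0.6442 -0.28    0.0214]
  rect [ 633.  -280.4] [55.9 73.6] 85.0
box 897 [0.5659 0.1197 0.0314]
  rect [574.6 153. ] [166.6 111.8] 72.8
peg 15 [0.5883 0.1268 0.1469]
  rect [541.3  67. ] [185.8   7.9] 52.2
```

View pics/c0.png

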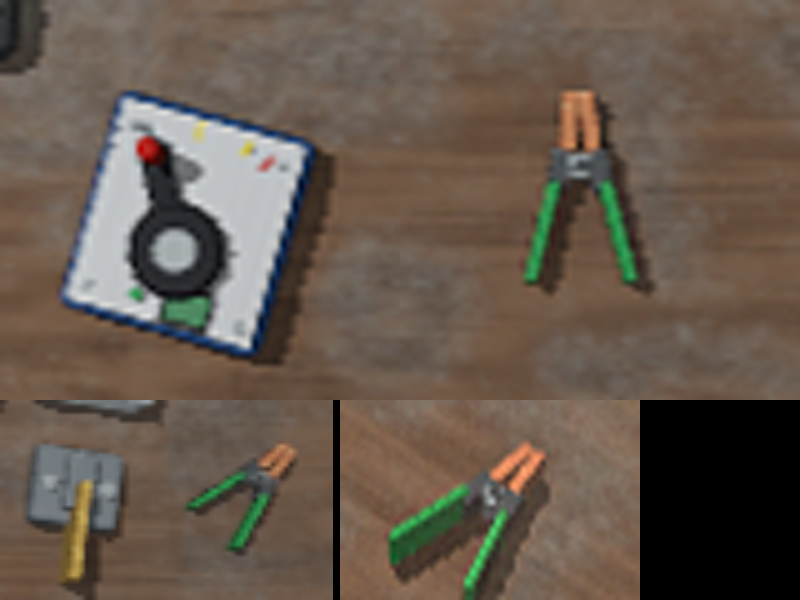

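The crop shows the clip with its jaws along about +x, and the tester peg at the black off mark. The tab's free edge points towards the robot. I'll turn these pixels into poses.

```bash
python3 - <<'E'
from h import *
s=400/70
A=lambda x,y,z:atz('top',195+(x+.5)/s-.5,190+(y+.5)/s-.5,z)[:2]*1000
B=lambda x,y,z:atz('top',265+(x-400+.5)/s-.5,190+(y+.5)/s-.5,z)[:2]*1000
C=lambda x,y,z:atz('top',355+(x+.5)/4.44-.5,185+(y-400+.5)/4.444-.5,z)[:2]*1000
print('cam',ray('top',0,0)[0])
hl,hr=B(526,283,.026),B(638,281,.026);tl,tr=B(562,92,.022),B(599,92,.022)
print('handles',hl,hr,'tips',tl,tr,'mid',(hl+hr)/2,(tl+tr)/2); v=(tl+tr-hl-hr)/2;print('yaw',np.degrees(np.arctan2(v[1],v[0])),np.hypot(*v))
c=[A(*q,.032) for q in [(120,92),(315,148),(253,355),(62,300)]];cen=np.mean(c,0)
print('box',np.round(c,1),cen,[np.hypot(*(c[i]-c[i-1])) for i in range(4)])
w=(c[0]+c[1]-c[2]-c[3]);th=np.arctan2(w[1],w[0]);w2=c[0]+c[3]-c[1]-c[2];th2=np.arctan2(-w2[0],w2[1])
print('yaw',np.degrees(th),np.degrees(th2)); 
for t in(.045,.05): print('dial',A(175,250,t))
print('peg',A(148,148,.073), 'origin',cen+20*np.array([np.cos(th),np.sin(th)]))
f=[C(*q,.022) for q in [(37,443),(125,452),(120,533),(28,520)]];print('foot',np.round(f,1),np.mean(f,0))
e1,e2,b1,b2=C(63,581,.048),C(84,581,.048),C(78,483,.048),C(93,483,.048)
print('edge',e1,e2,(e1+e2)/2,'base',(b1+b2)/2); w=(b1+b2-e1-e2);print('yaw',np.degrees(np.arctan2(w[1],w[0])), np.hypot(*w)/2)
w=f[0]+f[1]-f[2]-f[3];print('footyaw',np.degrees(np.arctan2(w[1],w[0])));w=f[0]+f[3]-f[1]-f[2];print(np.degrees(np.arctan2(-w[0],w[1])))
# scene check: project estimates
o=get_obs();print(o['eef_pos'],o['tool_rot'])
from scipy.spatial.transform import Rotation as Ro
q=o['tool_rot'];print(Ro.from_quat(np.r_[q[1:],q[0]]).as_matrix().round(3))
import station;print([n for n in dir(station) if not n.startswith('_')])
E
```

```text
cam [ 0.48743078 -0.00878761  1.20475161]
handles [539.39099004 -42.95184826] [541.83467353 -97.43649893] tips [633.92993628 -58.4653378 ] [634.43939651 -76.67652548] mid [540.61283178 -70.1941736 ] [634.1846664  -67.57093164]
yaw 1.6058393694822946 93.60859806130955
box [[626.7 157.1]
 [601.9  61.4]
 [500.9  87.9]
 [524.9 180.9]] [563.60097214 121.82155878] [np.float64(104.50740493086106), np.float64(98.87706600103378), np.float64(104.41003151701311), np.float64(96.0044176999185)]
yaw -13.906752694205714 -14.478432156791335
dial [549.79117519 125.87977102]
dial [549.52232282 125.29918385]
peg [595.75043061 137.13891318] origin [583.01473538 117.01470986]
foot [[ 671.9 -255.5]
 [ 667.7 -311.7]
 [ 615.8 -308.6]
 [ 622.5 -250.1]] [ 644.47940788 -281.48546718]
edge [ 582.24020162 -266.75474194] [ 582.59650654 -279.76105647] [ 582.41835408 -273.25789921] base [ 643.61524707 -280.45755185]
yaw -6.709853589513555 61.61894765413622
footyaw -4.79034283151242
-5.405584321663398
[ 0.24378057 -0.62890702  0.25542609] [-8.00772144e-04  9.82956643e-01  1.83835664e-01 -2.14439391e-04]
[[ 0.932  0.361 -0.001]
 [ 0.361 -0.932  0.001]
 [-0.    -0.002 -1.   ]]
['PlanningError', 'calibration', 'finger_overhang', 'get_obs', 'hand_in', 'read_camera']
```

Request:
drive_tool(increments=[{"wz":9.8},{"wz":9.8},{"dx":0.0275,"dy":-0.0459},{"dx":0.0275,"dy":-0.0459},{"dx":0.0275,"dy":-0.0459},{"dx":0.0275,"dy":-0.0459},{"dx":0.0275,"dy":-0.0459},{"dx":0.0275,"dy":-0.0459},{"dx":0.0275,"dy":-0.0459},{"dx":0.0275,"dy":-0.0459},{"dx":0.0275,"dy":-0.0459},{"dx":0.0275,"dy":-0.0459},{"dx":0.0275,"dy":-0.0459},{"dx":0.0275,"dy":-0.0459,"claw":0.0854},{}])

```text
schema error: expected keys claw, dx, dy, dz, wx, wy, wz
```

```bash
cat >> h.py <<'E'
from scipy.spatial.transform import Rotation as Ro
def pose():
    o=get_obs();q=o['tool_rot'];M=Ro.from_quat(np.r_[q[1:],q[0]]).as_matrix()
    return o,o['eef_pos'],M,np.degrees(np.arctan2(M[1,0],M[0,0]))
def need(x,y,z,yaw):
    "tool-frame move to TCP x,y,z (m) & yaw(deg) from now, in the current tool axes"
    o,p,M,w=pose(); print('t',round(o['t'],2),'p',p.round(4),'yaw',round(w,2),'tilt',M[:,2].round(3),'need',(M.T@(np.array([x,y,z])-p)).round(4),'wz',round(w-yaw,2),'F',o['contact_force'].round(1))
E
python3 - <<'E'
from h import *
print('overhang',finger_overhang)
X=np.load('X0.npy');Z=X[...,2]
for x0 in np.arange(.3,.5,.02):
  m=(abs(X[...,0]-x0-.01)<.01)&(abs(X[...,1]+.2)<.35); print(round(x0,2),np.percentile(Z[m],99).round(3),end=' ')
need(.558,-.0696,.1,1.6)
E
```

```text
overhang 0.025
0.3 0.07 0.32 0.101 0.34 0.102 0.36 0.074 0.38 0.073 0.4 0.068 0.42 0.005 0.44 0.005 0.46 0.005 0.48 1.205 t 0.1 p [ 0.2438 -0.6289  0.2554] yaw 21.19 tilt [-0.001  0.001 -1.   ] need [ 0.4951 -0.4077  0.156 ] wz 19.59 F [-0.3  1.5 -0.7]
```

Request:
drive_tool(increments=[{"claw":0.085,"dx":0,"dy":0,"dz":0,"wx":0,"wy":0,"wz":9.8},{"claw":0.085,"dx":0,"dy":0,"dz":0,"wx":0,"wy":0,"wz":9.8},{"claw":0.085,"dx":0.0275,"dy":-0.0459,"dz":0,"wx":0,"wy":0,"wz":0},{"claw":0.085,"dx":0.0275,"dy":-0.0459,"dz":0,"wx":0,"wy":0,"wz":0},{"claw":0.085,"dx":0.0275,"dy":-0.0459,"dz":0,"wx":0,"wy":0,"wz":0},{"claw":0.085,"dx":0.0275,"dy":-0.0459,"dz":0,"wx":0,"wy":0,"wz":0},{"claw":0.085,"dx":0.0275,"dy":-0.0459,"dz":0,"wx":0,"wy":0,"wz":0},{"claw":0.085,"dx":0.0275,"dy":-0.0459,"dz":0,"wx":0,"wy":0,"wz":0},{"claw":0.085,"dx":0.0275,"dy":-0.0459,"dz":0,"wx":0,"wy":0,"wz":0},{"claw":0.085,"dx":0.0275,"dy":-0.0459,"dz":0,"wx":0,"wy":0,"wz":0},{"claw":0.085,"dx":0.0275,"dy":-0.0459,"dz":0,"wx":0,"wy":0,"wz":0},{"claw":0.085,"dx":0.0275,"dy":-0.0459,"dz":0,"wx":0,"wy":0,"wz":0},{"claw":0.085,"dx":0.0275,"dy":-0.0459,"dz":0,"wx":0,"wy":0,"wz":0},{"claw":0.085,"dx":0.0275,"dy":-0.0459,"dz":0,"wx":0,"wy":0,"wz":0},{"claw":0.085,"dx":0,"dy":0,"dz":0,"wx":0,"wy":0,"wz":0}])

```text
t: 1.98
eef_pos: [0.56, -0.0642, 0.256]
tool_rot: [-0.001, 1.0, 0.018, 0.0]
contact_force: [-0.6, -0.5, -0.2]
gripper_width: 0.995
grasp_force: 0.0
```

```bash
python3 - <<'E'
from h import *
need(.558,-.0696,.1,1.6)
E
```

```text
t 1.98 p [ 0.56   -0.0642  0.256 ] yaw 2.05 tilt [ 0.     0.002 -1.   ] need [-0.0023  0.0057  0.156 ] wz 0.45 F [-0.6 -0.5 -0.2]
```

Request:
drive_tool(increments=[{"claw":0.085,"dx":-0.0023,"dy":0.0057,"dz":0.04,"wx":0,"wy":0,"wz":0.4},{"claw":0.085,"dx":0,"dy":0,"dz":0.045,"wx":0,"wy":0,"wz":0},{"claw":0.085,"dx":0,"dy":0,"dz":0.045,"wx":0,"wy":0,"wz":0},{"claw":0.085,"dx":0,"dy":0,"dz":0.04,"wx":0,"wy":0,"wz":0},{"claw":0.085,"dx":0,"dy":0,"dz":0.03,"wx":0,"wy":0,"wz":0},{"claw":0.085,"dx":0,"dy":0,"dz":0.012,"wx":0,"wy":0,"wz":0},{"claw":0.085,"dx":0,"dy":0,"dz":0,"wx":0,"wy":0,"wz":0}])

```text
t: 2.85
eef_pos: [0.556, -0.0759, 0.044]
tool_rot: [0.0, 1.0, 0.01, -0.001]
contact_force: [-0.7, -0.4, -0.0]
gripper_width: 0.998
grasp_force: 0.0
```

```bash
python3 - <<'E'
from h import *
need(.558,-.0696,.028,1.6)
a,_=snap('top','pics/t1.png');b,_=snap('scene','pics/s1.png')
out=np.zeros((400,800,3),np.uint8)
out[:,:400]=cv2.resize(a[195:255,265:325],(400,400),interpolation=cv2.INTER_CUBIC)
out[:,400:]=cv2.resize(b[205:285,245:325],(400,400),interpolation=cv2.INTER_CUBIC)
cv2.imwrite('pics/c1.png',out[...,::-1])
E
```

```text
t 2.85 p [ 0.556  -0.0759  0.044 ] yaw 1.16 tilt [-0.001 -0.    -1.   ] need [ 0.0022 -0.0063  0.016 ] wz -0.44 F [-0.7 -0.4 -0. ]
```

View pics/c1.png

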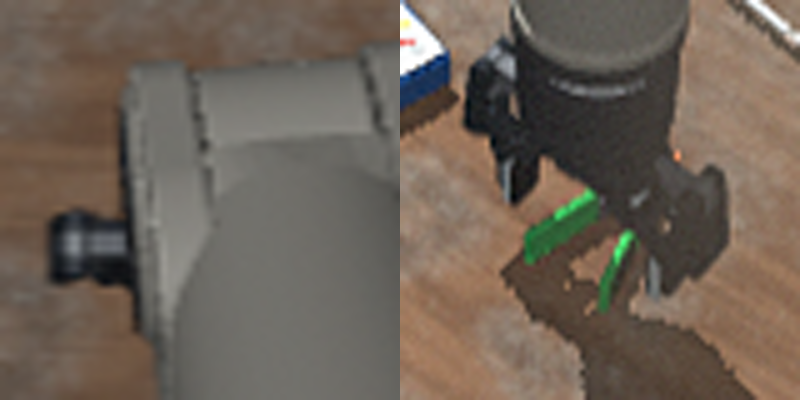

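The scene crop shows the fingers straddling both handles, with the left pad near (515,170) and the right pad near (655,275). The TCP is about 6 mm off sideways, so I'll correct that and go down.

Request:
drive_tool(increments=[{"claw":0.085,"dx":0.002,"dy":-0.006,"dz":0,"wx":0,"wy":0,"wz":-0.4},{"claw":0.085,"dx":0,"dy":0,"dz":0.008,"wx":0,"wy":0,"wz":0},{"claw":0.085,"dx":0,"dy":0,"dz":0,"wx":0,"wy":0,"wz":0},{"claw":0.085,"dx":0,"dy":0,"dz":0,"wx":0,"wy":0,"wz":0}])

```text
t: 3.45
eef_pos: [0.5582, -0.0695, 0.0362]
tool_rot: [0.0, 1.0, 0.014, -0.0]
contact_force: [-0.3, -0.1, -0.0]
gripper_width: 0.996
grasp_force: 0.0
```

```bash
python3 - <<'E'
from h import *
need(.558,-.0696,.028,1.6)
E
```

```text
t 3.45 p [ 0.5582 -0.0695  0.0362] yaw 1.58 tilt [-0. -0. -1.] need [-0.0002  0.0001  0.0082] wz -0.02 F [-0.3 -0.1 -0. ]
```

Request:
drive_tool(newtons=20, increments=[{"claw":0.085,"dx":0,"dy":0,"dz":0.007,"wx":0,"wy":0,"wz":0},{"claw":0.06,"dx":0,"dy":0,"dz":0,"wx":0,"wy":0,"wz":0},{"claw":0.05,"dx":0,"dy":0,"dz":0,"wx":0,"wy":0,"wz":0},{"claw":0.04,"dx":0,"dy":0,"dz":0,"wx":0,"wy":0,"wz":0},{"claw":0.03,"dx":0,"dy":0,"dz":0,"wx":0,"wy":0,"wz":0},{"claw":0.022,"dx":0,"dy":0,"dz":0,"wx":0,"wy":0,"wz":0},{"claw":0.022,"dx":0,"dy":0,"dz":0,"wx":0,"wy":0,"wz":0},{"claw":0.022,"dx":0,"dy":0,"dz":0,"wx":0,"wy":0,"wz":0},{"claw":0.022,"dx":0,"dy":0,"dz":0,"wx":0,"wy":0,"wz":0},{"claw":0.022,"dx":0,"dy":0,"dz":0,"wx":0,"wy":0,"wz":0}])

```text
t: 4.7
eef_pos: [0.559, -0.0696, 0.0305]
tool_rot: [0.0, 1.0, 0.014, 0.001]
contact_force: [-3.5, -0.3, 9.9]
gripper_width: 0.299
grasp_force: 20.1
```

Request:
drive_tool(increments=[{"claw":0.022,"dx":0,"dy":0,"dz":-0.02,"wx":0,"wy":0,"wz":0},{"claw":0.022,"dx":0,"dy":0,"dz":-0.03,"wx":0,"wy":0,"wz":0},{"claw":0.022,"dx":0,"dy":0,"dz":-0.04,"wx":0,"wy":0,"wz":0},{"claw":0.022,"dx":0,"dy":0,"dz":0,"wx":0,"wy":0,"wz":0},{"claw":0.022,"dx":0,"dy":0,"dz":0,"wx":0,"wy":0,"wz":0}])

```text
t: 5.32
eef_pos: [0.5578, -0.0695, 0.1189]
tool_rot: [0.0, 1.0, 0.014, -0.0]
contact_force: [-0.9, 0.7, -1.6]
gripper_width: 0.295
grasp_force: 20.1
```

```bash
python3 - <<'E'
from h import *
need(.480,-.264,.12,-5.6)
a,_=snap('top','pics/t2.png');b,_=snap('scene','pics/s2.png')
out=np.zeros((400,800,3),np.uint8)
out[:,:400]=cv2.resize(a[180:240,265:325],(400,400),interpolation=cv2.INTER_CUBIC)
out[:,400:]=cv2.resize(b[185:265,245:325],(400,400),interpolation=cv2.INTER_CUBIC)
cv2.imwrite('pics/c2.png',out[...,::-1])
E
```

```text
t 5.33 p [ 0.5578 -0.0695  0.1189] yaw 1.58 tilt [-0.001 -0.    -1.   ] need [-0.0832  0.1923 -0.0011] wz 7.18 F [-0.9  0.7 -1.6]
```

View pics/c2.png

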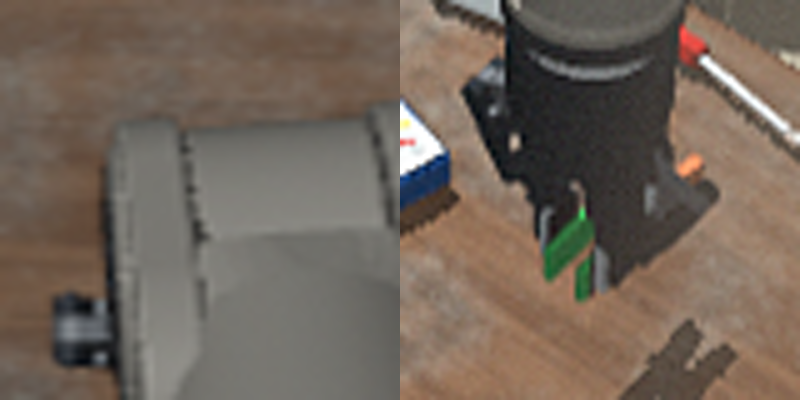

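```bash
python3 - <<'E'
from h import *
print('jawR',atz('scene',245+(703-400+.5)/5-.5,185+(155.5)/5-.5,.110), atz('scene',245+(690-400+.5)/5-.5,185+(165.5)/5-.5,.108))
for cam,f in (('scene','pics/s0.png'),('top','pics/t0.png')):
    z=np.load(f+'.npz');d=z['d'];p=z['p']
    hsv=cv2.cvtColor(p,cv2.COLOR_RGB2HSV);H,S=hsv[...,0],hsv[...,1]
    v,u=np.nonzero((H>17)&(H<32)&(S>140)); k=(u>340)&(u<395)&(v>190)&(v<310) if cam=='scene' else (u>360)&(u<386)&(v>190)&(v<235)
    u,v=u[k],v[k]; P=np.array([atd(cam,a,b,d) for a,b in zip(u,v)]); P=P[(P[:,2]>.008)&(P[:,2]<.055)]
    print(cam,ray(cam,0,0)[0].round(2),len(P),P.min(0).round(3),P.max(0).round(3))
    vt=P[(P[:,2]<.042)] if cam=='scene' else P
    c=P.mean(0);A=np.polyfit(P[:,0]-c[0],P[:,1],1);print(c.round(4),'yaw',np.degrees(np.arctan(A[0])).round(1),'y at .5825',A[0]*(.5825-c[0])+A[1], 'xlow pct',np.percentile(P[:,0],[2,10]))
s=cv2.imread('pics/s0.png')[255:305,335:395];t=cv2.imread('pics/t0.png')[185:235,345:405]
cv2.imwrite('pics/c3.png',cv2.resize(np.hstack([s,t]),(800,333),interpolation=cv2.INTER_CUBIC))
E
```

```text
jawR [ 0.63849666 -0.0813847   0.11      ] [ 0.63051223 -0.07938044  0.108     ]
scene [ 0.09 -0.43  0.91] 113 [ 0.583 -0.286  0.01 ] [ 0.645 -0.268  0.051]
[ 0.6077 -0.2796  0.0389] yaw -5.3 y at .5825 -0.27729968735462046 xlow pct [0.58325528 0.58446472]
top [ 0.49 -0.01  1.2 ] 81 [ 0.584 -0.282  0.012] [ 0.642 -0.272  0.051]
[ 0.609  -0.2765  0.0383] yaw -6.4 y at .5825 -0.27353960088043394 xlow pct [0.58389275 0.58881637]
```

View pics/c3.png

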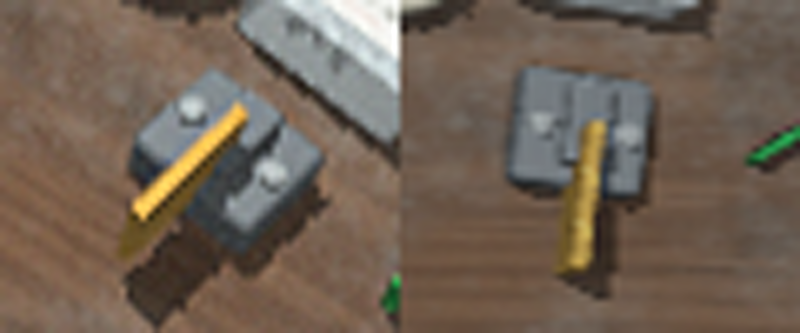

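Request:
drive_tool(increments=[{"claw":0.022,"dx":-0.013,"dy":0.031,"dz":0,"wx":0,"wy":0,"wz":0},{"claw":0.022,"dx":-0.013,"dy":0.032,"dz":0,"wx":0,"wy":0,"wz":0},{"claw":0.022,"dx":-0.013,"dy":0.032,"dz":0,"wx":0,"wy":0,"wz":0},{"claw":0.022,"dx":-0.013,"dy":0.032,"dz":0,"wx":0,"wy":0,"wz":0},{"claw":0.022,"dx":-0.013,"dy":0.032,"dz":0,"wx":0,"wy":0,"wz":0},{"claw":0.022,"dx":-0.013,"dy":0.032,"dz":0,"wx":0,"wy":0,"wz":0},{"claw":0.022,"dx":0,"dy":0,"dz":0,"wx":0,"wy":0,"wz":7.2},{"claw":0.022,"dx":0,"dy":0,"dz":0,"wx":0,"wy":0,"wz":0},{"claw":0.022,"dx":0,"dy":0,"dz":0,"wx":0,"wy":0,"wz":0}])

```text
t: 6.55
eef_pos: [0.4856, -0.2616, 0.1186]
tool_rot: [-0.0, 0.999, -0.047, -0.001]
contact_force: [0.2, 0.6, -0.5]
gripper_width: 0.297
grasp_force: 20.1
```

```bash
python3 - <<'E'
from h import *
f=lambda x,y:atz('scene',335+(x+.5)/6.667-.5,255+(y+.5)/6.667-.5,.048)
g=lambda x,y:atz('top',345+(x-400+.5)/6.667-.5,185+(y+.5)/6.667-.5,.048)
for h,a,b in ((f,(140,214),(241,110)),(g,(574,268),(597,125))):
    a,b=h(*a),h(*b);w=b-a;print(a,b,np.degrees(np.arctan2(w[1],w[0])),np.hypot(*w[:2]))
y=np.radians(-5.7);e=np.array([.583,-.275]);q=e-.099*np.array([np.cos(y),np.sin(y)]);print(q)
need(*q,.0475,-5.7)
E
```

```text
[ 0.58434451 -0.27705417  0.048     ] [ 0.64463905 -0.28242727  0.048     ] -5.092417069991959 0.06053348588804851
[ 0.58394559 -0.27189466  0.048     ] [ 0.64353852 -0.28116039  0.048     ] -8.837798834412945 0.06030895901218945
[ 0.4844895  -0.26516734]
t 6.55 p [ 0.4856 -0.2616  0.1186] yaw -5.41 tilt [-0.001  0.001 -1.   ] need [-0.0007  0.0037  0.0711] wz 0.29 F [ 0.2  0.6 -0.5]
```

Request:
drive_tool(increments=[{"claw":0.022,"dx":0,"dy":0.0038,"dz":0.02,"wx":0,"wy":0,"wz":0.3},{"claw":0.022,"dx":0,"dy":0,"dz":0.03,"wx":0,"wy":0,"wz":0},{"claw":0.022,"dx":0,"dy":0,"dz":0.021,"wx":0,"wy":0,"wz":0},{"claw":0.022,"dx":0,"dy":0,"dz":0,"wx":0,"wy":0,"wz":0},{"claw":0.022,"dx":0,"dy":0,"dz":0,"wx":0,"wy":0,"wz":0},{"claw":0.022,"dx":0,"dy":0,"dz":0,"wx":0,"wy":0,"wz":0}])

```text
t: 7.3
eef_pos: [0.486, -0.2665, 0.0494]
tool_rot: [0.0, 0.999, -0.051, 0.001]
contact_force: [0.2, -0.5, -0.9]
gripper_width: 0.295
grasp_force: 20.1
```

```bash
python3 - <<'E'
from h import *
y=np.radians(-5.7);e=np.array([.583,-.275]);q=e-.060*np.array([np.cos(y),np.sin(y)]);print(q)
need(*q,.0475,-5.7)
a,_=snap('top','pics/t4.png');b,_=snap('scene','pics/s4.png')
out=np.zeros((400,800,3),np.uint8)
out[:,:400]=cv2.resize(a[180:240,345:405],(400,400),interpolation=cv2.INTER_CUBIC)
out[:,400:]=cv2.resize(b[245:305,325:385],(400,400),interpolation=cv2.INTER_CUBIC)
cv2.imwrite('pics/c4.png',out[...,::-1])
E
```

```text
[ 0.52329667 -0.26904082]
t 7.3 p [ 0.486  -0.2665  0.0494] yaw -5.89 tilt [ 0.002 -0.001 -1.   ] need [ 0.0373 -0.0013  0.0019] wz -0.19 F [ 0.2 -0.5 -0.9]
```

View pics/c4.png

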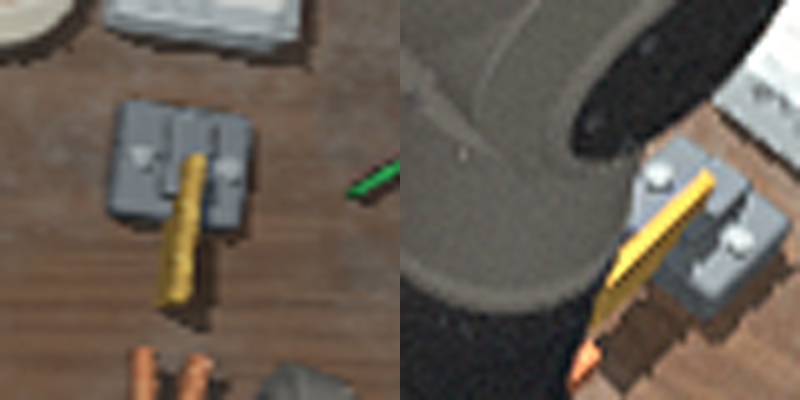

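```bash
python3 - <<'E'
from h import *
g=lambda x,y,z:print((x,y),atz('top',345+(x+.5)/6.667-.5,180+(y+.5)/6.667-.5,z).round(4))
g(182,300,.048);g(197,158,.048);g(133,350,.04);g(156,350,.04);g(184,356,.04);g(213,356,.04)
o,p,M,w=pose();
for s in(.07,.078):print(p[:2]+s*M[:2,0])
im=cv2.imread('pics/t4.png')
for v in (218,221,224):print(v,[tuple(im[v,u]) for u in range(366,376)])
for v in (233,235):print(v,[tuple(int(c) for c in im[v,u]) for u in range(362,380)])
E
```

```text
(182, 300) [ 0.5846 -0.2752  0.048 ]
(197, 158) [ 0.6437 -0.2812  0.048 ]
(133, 350) [ 0.564  -0.2568  0.04  ]
(156, 350) [ 0.5642 -0.2663  0.04  ]
(184, 356) [ 0.5621 -0.278   0.04  ]
(213, 356) [ 0.5624 -0.29    0.04  ]
[ 0.55544556 -0.27369208]
[ 0.56340309 -0.27451524]
218 [(np.uint8(67), np.uint8(84), np.uint8(108)), (np.uint8(70), np.uint8(87), np.uint8(111)), (np.uint8(63), np.uint8(87), np.uint8(109)), (np.uint8(44), np.uint8(86), np.uint8(109)), (np.uint8(37), np.uint8(83), np.uint8(105)), (np.uint8(73), np.uint8(135), np.uint8(156)), (np.uint8(96), np.uint8(172), np.uint8(197)), (np.uint8(63), np.uint8(133), np.uint8(165)), (np.uint8(32), np.uint8(40), np.uint8(53)), (np.uint8(36), np.uint8(43), np.uint8(57))]
221 [(np.uint8(63), np.uint8(79), np.uint8(101)), (np.uint8(63), np.uint8(78), np.uint8(101)), (np.uint8(55), np.uint8(81), np.uint8(104)), (np.uint8(38), np.uint8(86), np.uint8(108)), (np.uint8(41), np.uint8(88), np.uint8(110)), (np.uint8(61), np.uint8(127), np.uint8(156)), (np.uint8(74), np.uint8(150), np.uint8(182)), (np.uint8(56), np.uint8(109), np.uint8(138)), (n
[... 394 characters left out ...]
p.uint8(175)), (np.uint8(44), np.uint8(75), np.uint8(94)), (np.uint8(35), np.uint8(42), np.uint8(53)), (np.uint8(34), np.uint8(43), np.uint8(55))]
233 [(68, 83, 102), (63, 80, 102), (47, 63, 92), (61, 93, 149), (88, 129, 195), (71, 104, 161), (65, 74, 84), (85, 95, 107), (84, 94, 106), (88, 97, 108), (77, 89, 105), (67, 88, 126), (77, 107, 158), (78, 104, 152), (72, 87, 112), (72, 83, 99), (72, 85, 102), (74, 86, 104)]
235 [(76, 88, 108), (75, 87, 106), (59, 74, 103), (65, 96, 154), (88, 128, 193), (76, 112, 170), (55, 73, 105), (61, 69, 79), (81, 92, 107), (74, 85, 103), (52, 68, 97), (78, 114, 162), (102, 145, 199), (81, 115, 176), (72, 95, 136), (71, 82, 97), (72, 85, 102), (71, 86, 105)]
```

The top crop shows both copper jaws, with inner tips at about (156,350) and (184,356), and the tab edge centred between them at (182,300). I'll correct 1.2 mm sideways and 2 mm down, then advance straight in.

Request:
drive_tool(increments=[{"claw":0.022,"dx":0,"dy":-0.0013,"dz":0.0018,"wx":0,"wy":0,"wz":-0.1},{"claw":0.022,"dx":0.007,"dy":0,"dz":0,"wx":0,"wy":0,"wz":0},{"claw":0.022,"dx":0.008,"dy":0,"dz":0,"wx":0,"wy":0,"wz":0},{"claw":0.022,"dx":0.008,"dy":0,"dz":0,"wx":0,"wy":0,"wz":0},{"claw":0.022,"dx":0,"dy":0,"dz":0,"wx":0,"wy":0,"wz":0},{"claw":0.022,"dx":0,"dy":0,"dz":0,"wx":0,"wy":0,"wz":0}])

```text
t: 8.15
eef_pos: [0.5081, -0.2672, 0.0463]
tool_rot: [-0.0, 0.999, -0.051, -0.0]
contact_force: [0.7, -0.3, -1.3]
gripper_width: 0.296
grasp_force: 20.1
```

```bash
python3 - <<'E'
from h import *
y=np.radians(-5.8);e=np.array([.5840,-.2752]);q=e-.060*np.array([np.cos(y),np.sin(y)])
need(*q,.0475,-5.7)
E
```

```text
t 8.15 p [ 0.5081 -0.2672  0.0463] yaw -5.81 tilt [-0.001  0.    -1.   ] need [ 0.0163  0.0002 -0.0012] wz -0.11 F [ 0.7 -0.3 -1.3]
```

Request:
drive_tool(increments=[{"claw":0.022,"dx":0.005,"dy":0,"dz":-0.001,"wx":0,"wy":0,"wz":0},{"claw":0.022,"dx":0.006,"dy":0,"dz":0,"wx":0,"wy":0,"wz":0},{"claw":0.022,"dx":0.005,"dy":0,"dz":0,"wx":0,"wy":0,"wz":0},{"claw":0.022,"dx":0,"dy":0,"dz":0,"wx":0,"wy":0,"wz":0},{"claw":0.022,"dx":0,"dy":0,"dz":0,"wx":0,"wy":0,"wz":0}])

```text
t: 8.78
eef_pos: [0.524, -0.2689, 0.0474]
tool_rot: [-0.0, 0.999, -0.051, -0.0]
contact_force: [-0.8, 0.2, -0.6]
gripper_width: 0.294
grasp_force: 20.1
```

```bash
python3 - <<'E'
from h import *
y=np.radians(-5.8);e=np.array([.5840,-.2752]);q=e-.060*np.array([np.cos(y),np.sin(y)])
need(*q,.0475,-5.7)
a,_=snap('top','pics/t5.png')
cv2.imwrite('pics/c5.png',cv2.resize(a[190:240,340:400],(720,600),interpolation=cv2.INTER_CUBIC)[...,::-1])
E
```

```text
t 8.78 p [ 0.524  -0.2689  0.0474] yaw -5.82 tilt [-0.  0. -1.] need [ 0.0003  0.0002 -0.0001] wz -0.12 F [-0.8  0.2 -0.6]
```

View pics/c5.png

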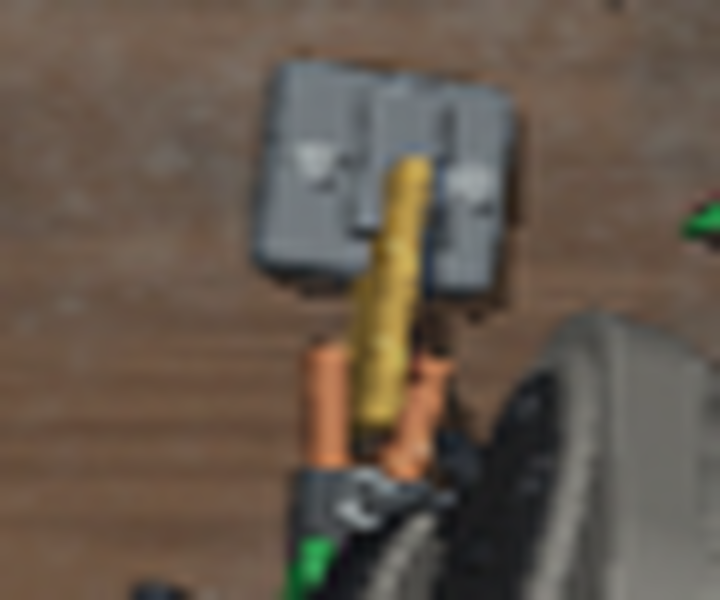

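The jaws sit on both sides of the tab, with tips at (325,345) and (437,360) and the tab edge at (378,425). Penetration is about 18 mm with no contact force. Releasing now.

Request:
drive_tool(increments=[{"claw":0.03,"dx":0,"dy":0,"dz":0.0005,"wx":0,"wy":0,"wz":0},{"claw":0.036,"dx":0,"dy":0,"dz":0.001,"wx":0,"wy":0,"wz":0},{"claw":0.04,"dx":0,"dy":0,"dz":0.0005,"wx":0,"wy":0,"wz":0},{"claw":0.046,"dx":0,"dy":0,"dz":0,"wx":0,"wy":0,"wz":0},{"claw":0.06,"dx":0,"dy":0,"dz":0,"wx":0,"wy":0,"wz":0},{"claw":0.085,"dx":0,"dy":0,"dz":0,"wx":0,"wy":0,"wz":0},{"claw":0.085,"dx":0,"dy":0,"dz":0,"wx":0,"wy":0,"wz":0},{"claw":0.085,"dx":0,"dy":0,"dz":0,"wx":0,"wy":0,"wz":0}])

```text
t: 9.82
eef_pos: [0.5242, -0.2689, 0.0455]
tool_rot: [0.0, 0.999, -0.051, 0.0]
contact_force: [-0.4, 0.3, 1.2]
gripper_width: 0.995
grasp_force: 0.0
```

Request:
drive_tool(increments=[{"claw":0.085,"dx":0,"dy":0,"dz":-0.02,"wx":0,"wy":0,"wz":0},{"claw":0.085,"dx":0,"dy":0,"dz":-0.04,"wx":0,"wy":0,"wz":0},{"claw":0.085,"dx":0,"dy":0,"dz":-0.05,"wx":0,"wy":0,"wz":0},{"claw":0.085,"dx":0,"dy":0,"dz":-0.05,"wx":0,"wy":0,"wz":0},{"claw":0.06,"dx":0,"dy":-0.04,"dz":0,"wx":0,"wy":0,"wz":0},{"claw":0.05,"dx":0,"dy":-0.05,"dz":0,"wx":0,"wy":0,"wz":0},{"claw":0.04,"dx":0,"dy":-0.05,"dz":0,"wx":0,"wy":0,"wz":0},{"claw":0.034,"dx":0,"dy":-0.05,"dz":0,"wx":0,"wy":0,"wz":0},{"claw":0.03,"dx":0,"dy":-0.05,"dz":0,"wx":0,"wy":0,"wz":0},{"claw":0.03,"dx":0,"dy":-0.05,"dz":0,"wx":0,"wy":0,"wz":0},{"claw":0.03,"dx":0,"dy":-0.03,"dz":0,"wx":0,"wy":0,"wz":0},{"claw":0.03,"dx":0,"dy":0,"dz":0,"wx":0,"wy":0,"wz":-10},{"claw":0.03,"dx":0,"dy":0,"dz":0,"wx":0,"wy":0,"wz":-10},{"claw":0.03,"dx":0,"dy":0,"dz":0,"wx":0,"wy":0,"wz":0},{"claw":0.03,"dx":0,"dy":0,"dz":0,"wx":0,"wy":0,"wz":0}])

```text
t: 11.7
eef_pos: [0.5568, 0.0492, 0.2063]
tool_rot: [0.0, 0.993, 0.122, 0.0]
contact_force: [0.4, 0.2, 0.2]
gripper_width: 0.354
grasp_force: 0.0
```

```bash
python3 - <<'E'
from h import *
need(.5957,.1371,.13,14.4);print(get_obs()['q'].round(2),get_obs()['gripper_width'])
a,_=snap('top','pics/t6.png');b,_=snap('scene','pics/s6.png')
out=np.zeros((400,800,3),np.uint8)
out[:,:400]=cv2.resize(a[185:245,345:405],(400,400),interpolation=cv2.INTER_CUBIC)
out[:,400:]=cv2.resize(b[245:305,325:385],(400,400),interpolation=cv2.INTER_CUBIC)
cv2.imwrite('pics/c6.png',out[...,::-1])
E
```

```text
t 11.7 p [0.5568 0.0492 0.2063] yaw 13.97 tilt [ 0.001 -0.    -1.   ] need [ 0.0589 -0.0759  0.0763] wz -0.43 F [0.4 0.2 0.2]
[ 0.06  0.36 -0.32  1.87  0.14  0.93 -1.65] 0.35386342352414674
```

View pics/c6.png

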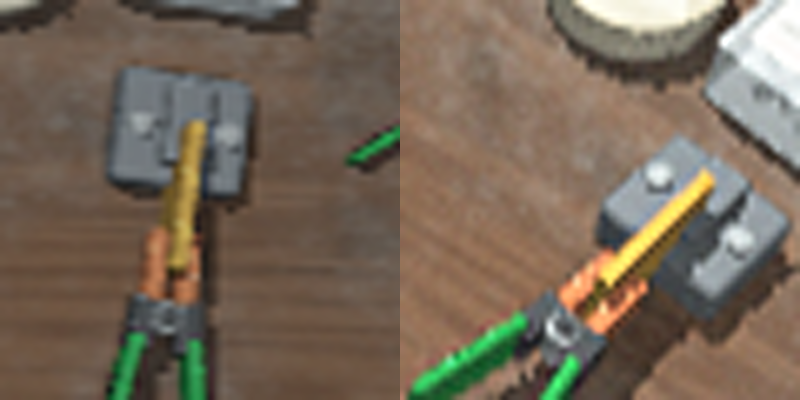

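Both crops show the clip biting the tab squarely from both sides, with the jaws at about (170,265) in the top crop. Next is the dial.

Request:
drive_tool(increments=[{"claw":0.03,"dx":0.0295,"dy":-0.038,"dz":0,"wx":0,"wy":0,"wz":-0.4},{"claw":0.03,"dx":0.0295,"dy":-0.038,"dz":0,"wx":0,"wy":0,"wz":0},{"claw":0.03,"dx":0,"dy":0,"dz":0.04,"wx":0,"wy":0,"wz":0},{"claw":0.03,"dx":0,"dy":0,"dz":0.036,"wx":0,"wy":0,"wz":0},{"claw":0.03,"dx":0,"dy":0,"dz":0,"wx":0,"wy":0,"wz":0},{"claw":0.03,"dx":0,"dy":0,"dz":0,"wx":0,"wy":0,"wz":0},{"claw":0.03,"dx":0,"dy":0,"dz":0,"wx":0,"wy":0,"wz":0}])

```text
t: 12.68
eef_pos: [0.596, 0.138, 0.1314]
tool_rot: [-0.0, 0.992, 0.127, 0.002]
contact_force: [0.6, -0.9, 0.2]
gripper_width: 0.352
grasp_force: 0.0
```

```bash
python3 - <<'E'
from h import *
need(.5957,.1371,.076,14.4);print(get_obs()['gripper_width'])
# refine peg from scene view s6: red cap pixels
for n in ('t6','s6'):
    z=np.load(f'pics/{n}.png.npz');hsv=cv2.cvtColor(z['p'],cv2.COLOR_RGB2HSV);H,S,V=[hsv[...,i].astype(int) for i in range(3)]
    m=((H<6)|(H>174))&(S>150)&(V>90); cam={'t':'top','s':'scene'}[n[0]]
    v,u=np.nonzero(m); k=(v>190)&(v<235)&(u>205)&(u<245); v,u=v[k],u[k]
    P=np.array([atd(cam,a,b,z['d']) for a,b in zip(u,v)]); print(n,len(P)); 
    if len(P): 
        print(np.c_[u,v,(P*1000).round()][:45].astype(int).tolist())
E
```

```text
t 12.68 p [0.596  0.138  0.1314] yaw 14.55 tilt [ 0.003  0.001 -1.   ] need [-0.0007  0.0008  0.0554] wz 0.15 F [ 0.6 -0.9  0.2]
0.35156311593950224
t6 0
s6 34
[[230, 193, 641, 192, -3], [231, 193, 598, 141, 70], [232, 193, 599, 137, 72], [233, 193, 601, 136, 71], [230, 194, 592, 139, 73], [231, 194, 593, 136, 74], [232, 194, 597, 135, 71], [233, 194, 598, 133, 72], [230, 195, 592, 139, 69], [231, 195, 592, 134, 72], [232, 195, 593, 131, 74], [233, 195, 596, 131, 71], [230, 196, 592, 139, 65], [231, 196, 591, 134, 69], [232, 196, 592, 131, 70], [233, 196, 596, 132, 66], [231, 197, 590, 133, 66], [232, 197, 592, 131, 66], [233, 197, 594, 130, 65], [231, 198, 589, 133, 63], [232, 198, 592, 131, 62], [233, 198, 593, 129, 63], [231, 199, 592, 136, 54], [232, 199, 593, 134, 54], [233, 199, 595, 131, 55], [231, 200, 590, 135, 52], [232, 200, 592, 133, 52], [233, 200, 594, 130, 53], [234, 200, 597, 131, 49], [231, 201, 592, 137, 45], [232, 201, 591, 132, 49], [233, 201, 593, 131, 48], [232, 202, 592, 133, 44], [233, 202, 593, 131, 44]]
```

Request:
drive_tool(increments=[{"claw":0.03,"dx":-0.0005,"dy":0.0008,"dz":0.02,"wx":0,"wy":0,"wz":0},{"claw":0.03,"dx":0,"dy":0,"dz":0.02,"wx":0,"wy":0,"wz":0},{"claw":0.03,"dx":0,"dy":0,"dz":0.015,"wx":0,"wy":0,"wz":0},{"claw":0.03,"dx":0,"dy":0,"dz":0,"wx":0,"wy":0,"wz":0},{"claw":0.026,"dx":0,"dy":0,"dz":0,"wx":0,"wy":0,"wz":0},{"claw":0.022,"dx":0,"dy":0,"dz":0,"wx":0,"wy":0,"wz":0},{"claw":0.018,"dx":0,"dy":0,"dz":0,"wx":0,"wy":0,"wz":0},{"claw":0.018,"dx":0,"dy":0,"dz":0,"wx":0,"wy":0,"wz":0}])

```text
t: 13.68
eef_pos: [0.5948, 0.1368, 0.0749]
tool_rot: [-0.0, 0.992, 0.127, 0.0]
contact_force: [-0.2, 0.1, -0.2]
gripper_width: 0.213
grasp_force: 0.0
```

```bash
cat >> h.py <<'E'
AX=np.array([.5494,.1252])
def at(th): # dial angle th -> peg dir
    a=.252-th; return AX+.048*np.array([np.cos(a),np.sin(a)]),np.degrees(a)
E
python3 - <<'E'
from h import *
o,p,M,w=pose();d=p[:2]-AX;print('radius',np.hypot(*d),'angle',.252-np.arctan2(d[1],d[0]),'w',o['gripper_width'],o['contact_force'].round(1),p)
# per-row increments for 10 rows of .1 rad
q,y=at(0);need(*q,.076,y)
c=.1;print('per .1rad in tool axes: dx',.048*(np.cos(c)-1),'dy',.048*np.sin(c),'wz',np.degrees(c))
E
```

```text
radius 0.0468813221933984 angle 0.0014803605951372867 w 0.21252985387677065 [-0.2  0.1 -0.2] [0.59481786 0.13682223 0.07486708]
t 13.68 p [0.5948 0.1368 0.0749] yaw 14.58 tilt [ 0.001  0.    -1.   ] need [ 0.0011 -0.0001 -0.0011] wz 0.15 F [-0.2  0.1 -0.2]
per .1rad in tool axes: dx -0.00023980006665476062 dy 0.004792003999047751 wz 5.729577951308233
```

Request:
drive_tool(increments=[{"claw":0.018,"dx":0.0008,"dy":0.0048,"dz":-0.001,"wx":0,"wy":0,"wz":5.7},{"claw":0.018,"dx":-0.0002,"dy":0.0048,"dz":0,"wx":0,"wy":0,"wz":5.7},{"claw":0.018,"dx":-0.0002,"dy":0.0048,"dz":0,"wx":0,"wy":0,"wz":5.7},{"claw":0.018,"dx":-0.0002,"dy":0.0048,"dz":0,"wx":0,"wy":0,"wz":5.7},{"claw":0.018,"dx":-0.0002,"dy":0.0048,"dz":0,"wx":0,"wy":0,"wz":5.7},{"claw":0.018,"dx":-0.0002,"dy":0.0048,"dz":0,"wx":0,"wy":0,"wz":5.7},{"claw":0.018,"dx":-0.0002,"dy":0.0048,"dz":0,"wx":0,"wy":0,"wz":5.7},{"claw":0.018,"dx":-0.0002,"dy":0.0048,"dz":0,"wx":0,"wy":0,"wz":5.7},{"claw":0.018,"dx":-0.0002,"dy":0.0048,"dz":0,"wx":0,"wy":0,"wz":5.7},{"claw":0.018,"dx":0,"dy":0,"dz":0,"wx":0,"wy":0,"wz":0},{"claw":0.018,"dx":0,"dy":0,"dz":0,"wx":0,"wy":0,"wz":0}])

```text
t: 15.05
eef_pos: [0.588, 0.0967, 0.0756]
tool_rot: [-0.0, 0.95, -0.314, 0.0]
contact_force: [0.0, 2.0, -0.6]
gripper_width: 0.215
grasp_force: 0.8
```

```bash
python3 - <<'E'
from h import *
o,p,M,w=pose();d=p[:2]-AX;print('radius',np.hypot(*d),'angle',.252-np.arctan2(d[1],d[0]),'w',o['gripper_width'],'Ftool',(M.T@o['contact_force']).round(1),p)
q,y=at(1.06);need(*q,.076,y)
E
```

```text
radius 0.04799123767859879 angle 0.8883301895298314 w 0.214604131547527 Ftool [-1.2 -1.6  0.6] [0.58799849 0.09668131 0.07563462]
t 15.05 p [0.588  0.0967 0.0756] yaw -36.57 tilt [ 0.     0.001 -1.   ] need [-0.0007  0.0082 -0.0004] wz 9.73 F [ 0.   2.  -0.6]
```

Request:
drive_tool(increments=[{"claw":0.018,"dx":-0.0002,"dy":0.004,"dz":0,"wx":0,"wy":0,"wz":4.8},{"claw":0.018,"dx":-0.0003,"dy":0.004,"dz":0,"wx":0,"wy":0,"wz":3.5},{"claw":0.018,"dx":0,"dy":0,"dz":0,"wx":0,"wy":0,"wz":0},{"claw":0.018,"dx":0,"dy":0,"dz":0,"wx":0,"wy":0,"wz":0}])

```text
t: 15.55
eef_pos: [0.583, 0.0909, 0.0757]
tool_rot: [-0.001, 0.924, -0.382, 0.0]
contact_force: [2.2, 3.9, -1.1]
gripper_width: 0.21
grasp_force: 2.2
```

```bash
python3 - <<'E'
from h import *
o,p,M,w=pose();d=p[:2]-AX;print('radius',np.hypot(*d),'angle',.252-np.arctan2(d[1],d[0]),'w',o['gripper_width'],'Ftool',(M.T@o['contact_force']).round(1),p)
a,_=snap('top','pics/t7.png');b,_=snap('scene','pics/s7.png')
out=np.zeros((400,800,3),np.uint8)
out[:,:400]=cv2.resize(a[190:250,200:260],(400,400),interpolation=cv2.INTER_CUBIC)
out[:,400:]=cv2.resize(b[180:240,200:260],(400,400),interpolation=cv2.INTER_CUBIC)
cv2.imwrite('pics/c7.png',out[...,::-1])
E
```

```text
radius 0.0480503132719277 angle 1.0475724092590744 w 0.20983662053096747 Ftool [-1.2 -4.3  1.1] [0.58302926 0.09087937 0.07571146]
```

View pics/c7.png

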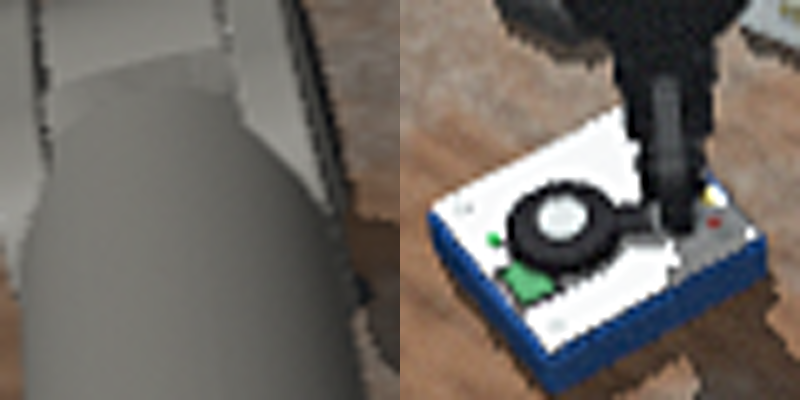

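The scene crop shows the crank arm at (635,215), heading for the red mark at (713,222). The push force is about 4 N, so it's not yet firmly at the stop. I'll continue in small steps.

Request:
drive_tool(increments=[{"claw":0.018,"dx":-0.0001,"dy":0.0015,"dz":0,"wx":0,"wy":0,"wz":1.5},{"claw":0.018,"dx":0,"dy":0,"dz":0,"wx":0,"wy":0,"wz":0},{"claw":0.018,"dx":0,"dy":0,"dz":0,"wx":0,"wy":0,"wz":0}])

```text
t: 16.02
eef_pos: [0.5826, 0.0909, 0.0758]
tool_rot: [-0.002, 0.919, -0.394, 0.001]
contact_force: [4.9, 7.2, -2.6]
gripper_width: 0.212
grasp_force: 4.0
```

Request:
drive_tool(increments=[{"claw":0.018,"dx":-0.0001,"dy":0.0015,"dz":0,"wx":0,"wy":0,"wz":1.5},{"claw":0.018,"dx":0,"dy":0,"dz":0,"wx":0,"wy":0,"wz":0},{"claw":0.018,"dx":0,"dy":0,"dz":0,"wx":0,"wy":0,"wz":0}])

```text
t: 16.4
eef_pos: [0.5823, 0.0909, 0.0759]
tool_rot: [-0.002, 0.914, -0.406, 0.001]
contact_force: [6.7, 8.4, -5.5]
gripper_width: 0.213
grasp_force: 5.5
```

```bash
python3 - <<'E'
from h import *
o,p,M,w=pose();d=p[:2]-AX;print('radius',np.hypot(*d),'angle',.252-np.arctan2(d[1],d[0]),'yaw',w,'w',o['gripper_width'],'Ftool',(M.T@o['contact_force']).round(1),o['grasp_force'])
E
```

```text
radius 0.047511432964925576 angle 1.0590269637841563 yaw -47.86490974748509 w 0.21338574348862568 Ftool [ -1.8 -10.6   5.6] 5.4970635316567495
```

Request:
drive_tool(increments=[{"claw":0.018,"dx":0,"dy":0.0006,"dz":0,"wx":0,"wy":0,"wz":0},{"claw":0.018,"dx":0,"dy":0,"dz":0,"wx":0,"wy":0,"wz":0},{"claw":0.018,"dx":0,"dy":0,"dz":0,"wx":0,"wy":0,"wz":0},{"claw":0.018,"dx":0,"dy":0,"dz":0,"wx":0,"wy":0,"wz":0},{"claw":0.018,"dx":0,"dy":0,"dz":0,"wx":0,"wy":0,"wz":0},{"claw":0.018,"dx":0,"dy":0,"dz":0,"wx":0,"wy":0,"wz":0}])

```text
t: 17.15
eef_pos: [0.5822, 0.0908, 0.076]
tool_rot: [-0.003, 0.914, -0.406, 0.002]
contact_force: [7.9, 10.1, -7.1]
gripper_width: 0.209
grasp_force: 6.1
```

```bash
python3 - <<'E'
from h import *
o,p,M,w=pose();d=p[:2]-AX;print('radius',np.hypot(*d),'angle',.252-np.arctan2(d[1],d[0]),'Ftool',(M.T@o['contact_force']).round(1),o['joint_vel'].round(3))
a,_=snap('top');z=np.load('pics/t6.png.npz')['p']
print('clip change',cv2.absdiff(a,z)[185:250,345:405].max(), np.abs(a.astype(int)-z)[185:250,345:405].mean())
# mean crank-arm direction in the scene view: dark pixels at z~.04 outside hub
b,dd=snap('scene');v,u=np.nonzero(b[180:240,200:260].max(2)<60);P=np.array([atd('scene',x+200,y+180,dd) for x,y in zip(u,v)])
r=P[:,:2]-AX;R=np.hypot(*r.T);k=(R>.024)&(R<.042)&(P[:,2]>.03)&(P[:,2]<.048);an=.252-np.arctan2(r[k,1],r[k,0]);print('arm angle',k.sum(),np.median(an),an.round(2))
E
```

```text
radius 0.04749265160834098 angle 1.0609673482088298 Ftool [ -2.2 -12.6   7.1] [-0.     0.     0.    -0.    -0.002  0.001 -0.001]
clip change 9 2.12974358974359
arm angle 25 1.183513186438467 [0.79 0.89 0.88 0.92 0.98 1.05 1.03 1.03 1.15 1.16 1.11 1.06 1.19 1.18
 1.27 1.22 1.47 1.7  1.72 2.34 2.12 1.99 2.7  2.7  2.76]
```

Hard against the stop (about 12 N, motionless), and the clip hasn't moved.

```bash
python3 -c "
from station import *
print(hand_in())"
```

```text
the job is handed in; nothing more can be done
None
```

The job is handed in at about 17 s: the clip bites the earth tab from both sides, and the arm is still holding the dial against what reads as its third-position stop with about 12 N.

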